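# Cover the coffee capsules, then open the child-safe descaler bottle

## Task

Before the descaler bottle is opened, slide the wooden box's dark cover fully shut over the coffee capsules so that no drip can fall in. Then press the bottle's red push-and-turn cap down against its spring, twist it anticlockwise (seen from above) while it is down until it is free, and lift it off. Finish holding the cap in the gripper, level and straight above the bottle with about 6 cm of air between cap and neck; do not put it down or let go, and do not shift the other things on the worktop.

Things in the scene. Friction and masses are not known exactly. Their poses are not given: they have to be found in the camera images.
- bottle: White round bottle with a green label, 72 mm across, in a grey suction holder 94 mm across, fast to the worktop: it neither moves nor turns. Origin: centre of its underside; z up. Its shoulder (42 mm across) ends at z = 98 mm; the neck above is 22 mm across, up to z = 123 mm, with two lugs along +x and -x that hold the cap. Box and bottle may stand either way round, left or right.
- bottle_mouth (a point): Centre of the top of the neck, 123 mm above the worktop; axes as bottle.
- cap: Red round ribbed push-and-turn cap, 48 mm across, 32 mm high, 35 to 70 g, white curved arrows on top; straight-sided, grip it across any diameter. Origin: centre of its underside; z up. Locked on the bottle its underside is 112 mm, its top 144 mm above the worktop, its x axis along the bottle's, with 2 mm sideways play. Unpressed it cannot be pulled off or turned beyond some degrees of play.
- cap_top (a point): Centre of the cap's top face, 32 mm above its origin. How it opens: pressed down 6 mm or more (stop at 8 mm; the spring pushes back with 4 N at first, 8 N at 6 mm, 10 N at 8 mm) and turned anticlockwise from above it passes the catch; between 62 and 95 degrees of turn (best 78) it is free, the spring lifts it 4 mm when let up, and it can be raised.
- spring_seal (a joint): Blue spring-loaded disc in the neck under the cap: 0 with the cap locked on, positive in m as the cap is pressed down (to 0.008), -0.004 when the cap is off.
- box: Light wooden box of coffee capsules, 116 (x) by 240 (y) by 64 mm high, too heavy to shift (fixed). Origin: centre of its underside. The compartment is its -y half, a closed deck is the +y half; side rails along y, 8 mm wide, stand up to z = 64 mm.
- cover (a joint): The dark flat wooden cover (98 by 116 mm, upper face 57 mm above the worktop) that slides along the box's y axis between the rails: 0 = fully shut over the capsules against the stop (cover centre at box y = -55.5 mm), growing to 0.10 m as it slides to the box's +y. It starts 0.06 to 0.10 open; friction about 1.5 N.
- cover_grip (a point): Centre of the top of the steel handle bar on the cover's middle, 81 mm above the worktop. The bar is 46 mm long along the box's x, 12 mm wide along the box's y, and rises 24 mm from the cover. Its axes are the box's.
- spice: Bystander, not to be shifted: small spice jar with a red lid, 45 mm across, 106 mm high. Origin: centre of its underside.
- timer: Bystander, not to be shifted: red and white round kitchen timer, 62 mm across, 59 mm high. Origin: centre of its underside.
- tumbler: Bystander, not to be shifted: clear glass tumbler, 81 mm across, 93 mm high. Origin: centre of its underside.
- mill: Bystander, not to be shifted: turned wooden pepper mill, 58 mm across, 170 mm high. Origin: centre of its underside.
- dotted_mug: Bystander, not to be shifted: white dotted mug, 92x127x107 mm. Origin: centre of its underside.
- tin: Bystander, not to be shifted: low green food tin, 75 mm across, 58 mm high. Origin: centre of its underside.
Not all that is in view belongs to the job. There is more than one size of the cap; the job needs the smaller. What is shaped like the bottle but orange is not meant.

How it is judged (in metres and radians):
On the way, in this order (a step that is already met when the one before it is completed fails the run):
1. the cover is slid fully shut over the capsules (value of joint cover below 0.004 m and z of cap in the frame of bottle_mouth below 0.005 m), for 0.2 s.
2. the cap is pressed down at least 4 mm on the bottle (value of joint cover below 0.004 m and value of joint spring_seal above 0.004 m and contact force between cap and spring_seal above 3 N), for 0.1 s.
3. the cap is twisted past its catch, still on the bottle (angle between the x axis of cap and the x axis of bottle, either way round above 0.95 rad and z of cap in the frame of bottle_mouth below 0.005 m), for 0.05 s.
4. the cap is held lifted above the bottle (z of cap in the frame of bottle_mouth between 0.03 and 0.15 m and horizontal distance between cap and bottle_mouth below 0.04 m and angle between cap's own z axis and vertical below 0.3 rad and contact force between the fingers and cap above 2 N and contact force between cap and bottle below 0.05 N), for 0.3 s.
At the end, for the whole second after the job is handed in: The fingers hold the cap (more than 2 N) still, within 17 degrees of level, its underside 30 to 150 mm above the top of the neck and its axis within 40 mm of the bottle's, touching no part of the bottle; the cover is within 4 mm of fully shut (all of step 4 and value of joint cover below 0.004 m and linear speed of cap below 0.03 m/s); the arm keeps its last pose, push and grip.
It fails at once if a bystander (spice jar, timer, tumbler, pepper mill, dotted mug or tin) is shifted by more than 30 mm (distance of any of spice, timer, tumbler, mill, dotted_mug, tin from where it was at the start of the episode above 0.03 m).
It also fails if it takes over 54 s, if anything falls off the work surface, if the arm or the gripper's body presses on something with over 40 N, if the wrist force passes 120 N, or if a joint passes its speed limit or range.

## Robot

A 7-joint arm with a two-finger parallel gripper is mounted at the origin on a cart in front of the work surface, level with it; the furniture and walls round the work are solid. World frame = base frame: x ahead of the robot, y to its left, z up, the work surface at z = 0. Lengths are in mm, angles in degrees, forces in N, time in s.
With the tool pointing down it reaches from about 425 to 800 mm from the base axis. Payload 8.3 kg.
Tool frame: the origin (TCP) lies at the very end of the fingers, on their centre line; the grasp point (between the pads) lies 19 mm behind it (arm.pinch_z is the distance from the TCP to the grasp point, in mm); z points along the fingers, y is the line along which they close (so a half turn about z gives the same grasp; the last joint's range is limited). The gripper opens to 85 mm and grips with 20 to 120 N. Pads are 22 mm wide; open, the fingers measure 114 mm over their backs; the gripper's body (76 mm by 85 mm) begins 54 mm behind the grasp point. The pads swing forward as they close: fully open they stand 13 mm farther back than shut.
Start: joints at [-76.255, 21.967, 0.94, 78.501, -0.361, 79.538, -2.664], TCP at [186.319, 596.564, 231.279] pointing down, gripper open.
Joint ranges: [-169.22, 169.22], [-14.56, 117.87], [-87.37, 89.26], [10.42, 133.3], [-82.24, 262.24], [0.94, 117.77], [-172.7, 172.7]. Speed limits (degrees/s): [136.94, 136.94, 172.46, 172.46, 180, 180, 180].

## Interface

Orientations are given as a 3x3 rotation matrix whose columns are the frame's x, y, z axes.
In Python, from bench import arm, vision, hand_in gives the robot as it stands. The module is installed in compiled form; this text tells all that it offers.
- The arm moves only by the tool play_rows, never from a script. Its argument "moves" is a list of rows, each a list of 2 entries, a list of its own where there are three numbers: the shift along the world's x, y, z in mm, then the turn about the world's z in degrees. In form: [[[tx, ty, tz], turn], ...]. A call has 1 to 8 rows; each row shifts and turns the commanded pose from where the row before left it; what a row does not reach is not made up. A row lasts 1/10 s, in which the tool goes at most 50 mm and 8.59 degrees, less where a joint would pass 70% of its speed; a pose out of reach is approached as far as the arm can. A call with a gripper value outside its range is refused whole. "hand" is the finger opening in mm, from 0 to 85.4, set as the call begins (left out, the last holds). The fingers move at their own pace and stop on an object; the grip force is fixed at half the most. Time passes only in rows, so rows that do not move let the fingers close. It gives the time, the measured TCP pose, the force, the opening and the grip force at its end, in the units of the state.
- arm.get_obs(): the state, without advancing time (a new reading comes with each control period).
- vision.camera(name): name is "scene" or "top" or "wrist"; returns the picture (420x560x3 uint8, blue, green, red); there is no depth.
- vision.camera_params(name): a dict with "mtx" (3x3 intrinsics, pixels), "rvec" (rotation vector, rad) and "tvec" (3), from world to camera coordinates, as OpenCV has them; the wrist camera has in their place "hand_eye" (4x4, takes a point from camera to tool coordinates, whose origin is the TCP and whose axes are the flange's). Camera axes: x right, y down, z forward; pixel columns grow to the right and rows downward; lengths in mm; the calibration is good to about 2 mm. A picture is of the moment at which its call begins: read the wrist's pose just before it. camera_params takes no time and is no camera call.
- hand_in(): hands the job in; it is judged then, once.
The state is a dict: "time": time; "q": joint angles; "qd": joint speeds; "effort": joint torques, N m; "eef_pos": TCP position; "tcp_rot": TCP orientation; "wrist_force": force on the tool from outside, world axes, zero at the start; "wrist_torque": the same for the moment, N m; "finger_gap": finger opening in mm; "gripper_force": force on a finger pad.
Only numpy, scipy, OpenCV 4.12 (cv2) and the standard library are available. Lean on these libraries where they do the work, as an engineer would, in place of code of your own. Each camera call takes 0.05 s, during which the arm holds its last target. There are 200 camera calls.

## Working session

There is one attempt and no reset: what is moved stays moved. The work goes in short steps, Python scripts to look and compute and a tool call to move; the robot and the scene stay as the last step left them, time stands still between calls to the robot, and variables do not carry over. Pictures are saved under pics/ and viewed, at most 11 in all, crops included, and the job is handed in when it is done.

Besides the shell and the picture viewer there is one more tool, called as name(argument=value, ...) on one line, values as JSON. play_rows: Moves the arm, as the interface text tells. Its arguments: {"type":"object","properties":{"moves":{"type":"array"},"hand":{"type":"number"}},"required":["moves"]}

```bash
mkdir -p pics; python3 - <<'E'
from bench import arm, vision
import cv2
o=arm.get_obs(); print(o['time'],o['eef_pos'],o['tcp_rot'],o['finger_gap'])
for n in ("scene","top"):
    cv2.imwrite(f"pics/{n}0.png",vision.camera(n))
    p=vision.camera_params(n); R=cv2.Rodrigues(p['rvec'])[0]; print(n,p['mtx'],-R.T@p['tvec'].reshape(3))
E
```

```text
0.0 [186.18462133 596.08771993 230.26797878] [[-9.54528363e-01  2.98119570e-01 -5.70382861e-04]
 [ 2.98120115e-01  9.54526475e-01 -1.89872883e-03]
 [-2.16026799e-05 -1.98243312e-03 -9.99998035e-01]] 85.12288770822465
scene [[514.18633154   0.         285.81821448]
 [  0.         514.18633154 194.9027731 ]
 [  0.           0.           1.        ]] [-299.70973191 1125.99893528  916.61116079]
top [[450.2993088    0.         272.82978475]
 [  0.         450.2993088  203.92415704]
 [  0.           0.           1.        ]] [-333.29764069  158.51055541 1368.56018269]
```

View pics/scene0.png

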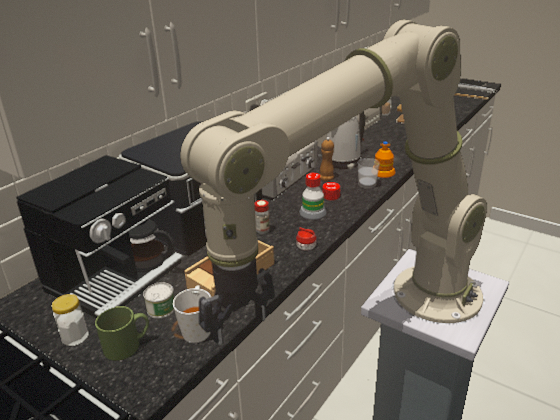

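View pics/top0.png

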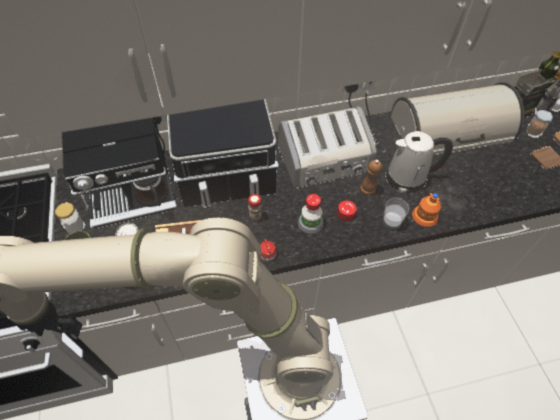

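The scene view shows the bottle with its red cap at about (313,180) and the box behind the gripper at about (230,270). In the top view the cap is at about (313,203) and the arm hides the box. Next I'll check the wrist view and measure the cap.

```bash
cat > h.py <<'E'
from bench import arm, vision
import cv2, numpy as np
def cam(n):
    """K, R (world->cam), t, camera centre"""
    p=vision.camera_params(n); K=p['mtx']
    if n=="wrist":
        o=arm.get_obs(); H=np.array(p['hand_eye']); T=np.eye(4); T[:3,:3]=o['tcp_rot']; T[:3,3]=o['eef_pos']
        W=np.linalg.inv(T@H); R,t=W[:3,:3],W[:3,3]
    else: R=cv2.Rodrigues(p['rvec'])[0]; t=p['tvec'].reshape(3)
    return K,R,t,-R.T@t
def plane(c,uv,z):
    K,R,t,C=c; d=R.T@np.linalg.inv(K)@np.array([uv[0],uv[1],1.]); return C+d*(z-C[2])/d[2]
def proj(c,X):
    K,R,t,C=c; p=K@(R@np.array(X)+t); return p[:2]/p[2]
def red(im):
    h=cv2.cvtColor(im,cv2.COLOR_BGR2HSV); m=(((h[...,0]<5)|(h[...,0]>174))&(h[...,1]>170)&(h[...,2]>90)).astype(np.uint8)
    n,_,s,c=cv2.connectedComponentsWithStats(m); return [(s[i].tolist(),c[i].round(1).tolist()) for i in range(1,n) if s[i][4]>25]
E
python3 - <<'E'
from h import *
print(np.array(vision.camera_params("wrist")['hand_eye']).round(2).tolist(), vision.camera_params("wrist")['mtx'].tolist())
c=cam("wrist"); cv2.imwrite("pics/w0.png",vision.camera("wrist"))
for n in("scene","top"):
    im=cv2.imread(f"pics/{n}0.png")
    c=cam(n)
    for s,ce in red(im): print(n,s,ce,'z130:',plane(c,ce,130).round(0)[:2],'z30',plane(c,ce,30).round(0)[:2])
E
```

```text
[[-0.0, -0.96, -0.27, 67.98], [1.0, -0.0, 0.0, 0.86], [-0.0, -0.27, 0.96, -141.04], [0.0, 0.0, 0.0, 1.0]] [[364.5658030197216, 0.0, 282.0039332499391], [0.0, 364.5658030197216, 213.33288638457125], [0.0, 0.0, 1.0]]
scene [306, 173, 14, 14, 162] [312.5, 179.8] z130: [ 510. -180.] z30 [ 613. -346.]
scene [322, 182, 18, 18, 241] [331.0, 191.0] z130: [ 418. -144.] z30 [ 509. -306.]
scene [255, 200, 13, 12, 87] [261.2, 206.3] z130: [549.  54.] z30 [657. -82.]
scene [296, 227, 20, 17, 229] [305.3, 236.0] z130: [347. 121.] z30 [429.  -7.]
top [306, 195, 14, 11, 69] [313.1, 200.6] z130: [ 518. -185.] z30 [ 587. -213.]
top [339, 201, 17, 14, 115] [346.8, 208.4] z130: [ 460. -286.] z30 [ 524. -322.]
top [262, 243, 5, 10, 34] [264.0, 247.7] z130: [377.  19.] z30 [434.   8.]
top [268, 242, 7, 9, 27] [270.9, 245.9] z130: [378.  -4.] z30 [435. -17.]
```

View pics/w0.png

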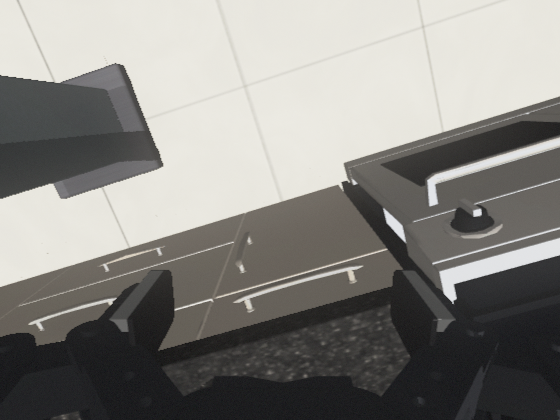

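The wrist camera shows floor, cupboard fronts and the worktop edge, with nothing useful in it. Next I'll locate the box roughly from the scene view (visible corners (187,270), (272,250)).

```bash
python3 - <<'E'
from h import *
c=cam("scene")
for uv in [(187,270),(263,242),(273,250),(273,268),(196,290),(240,305)]: print(uv,plane(c,uv,64)[:2].round(0),plane(c,uv,0)[:2].round(0))
ct=cam("top")
for uv in [(156,223),(200,223),(155,232)]: print(uv,plane(ct,uv,64)[:2].round(0))
im=cv2.imread("pics/scene0.png")[190:350,140:340]; cv2.imwrite("pics/c0.png",cv2.resize(im,(800,600),interpolation=2))
E
```

```text
(187, 270) [583. 353.] [650. 295.]
(263, 242) [489. 131.] [548.  56.]
(273, 250) [440. 148.] [496.  75.]
(273, 268) [390. 218.] [442. 150.]
(196, 290) [503. 403.] [563. 348.]
(240, 305) [370. 386.] [421. 330.]
(156, 223) [598. 354.]
(200, 223) [563. 206.]
(155, 232) [562. 360.]
```

View pics/c0.png

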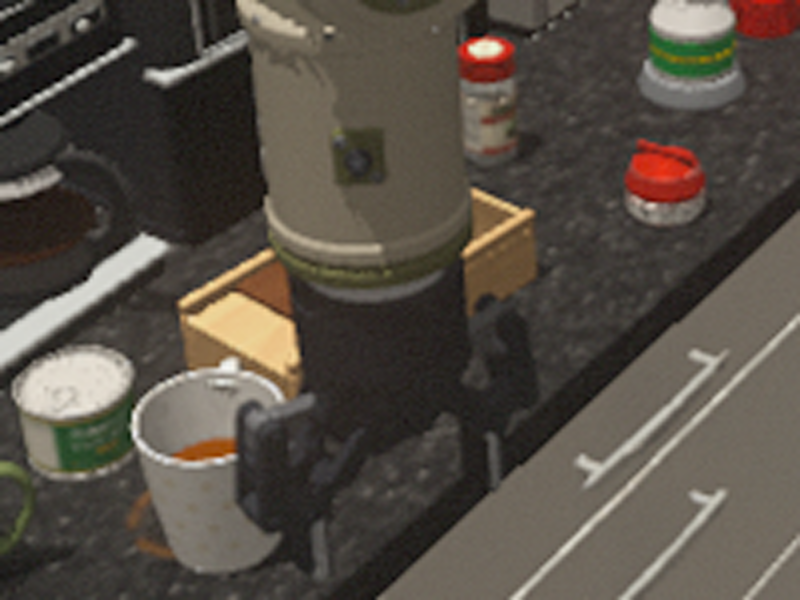

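The crop shows the box (near right corner at crop (535,215)), with its bare deck at the left (world +y) end. The tin and mug lie to its left, with the spice jar and timer to its right. I'll raise the arm and move over the box to look down.

play_rows(moves=[[[0,0,40],0],[[0,0,40],0],[[30,-36,0],0],[[35,-40,0],0],[[35,-40,0],0],[[35,-40,0],0],[[35,-40,0],0],[[35,-40,0],0]])

```text
time: 0.95
eef_pos: [381.9, 370.6, 311.2]
tcp_rot: [[-0.955, 0.298, -0.0], [0.298, 0.955, 0.0], [0.0, 0.0, -1.0]]
wrist_force: [0.3, 0.5, 0.5]
finger_gap: 85.6
gripper_force: 0.0
```

play_rows(moves=[[[35,-40,0],0],[[35,-40,0],0],[[15,-40,0],0],[[0,-10,0],0],[[0,0,0],0]])

```text
time: 1.45
eef_pos: [462.4, 245.0, 311.4]
tcp_rot: [[-0.953, 0.302, -0.0], [0.302, 0.953, -0.0], [-0.0, -0.0, -1.0]]
wrist_force: [-0.2, 0.4, -0.6]
finger_gap: 85.3
gripper_force: 0.0
```

```bash
python3 - <<'E'
from h import *
o=arm.get_obs(); print(o['time'],o['eef_pos'],o['tcp_rot'].round(3).tolist() if hasattr(o['tcp_rot'],'round') else o['tcp_rot'],o['wrist_force'])
np.savez("w1.npz",*[np.array(a) for a in cam("wrist")]); cv2.imwrite("pics/w1.png",vision.camera("wrist"))
E
```

```text
1.45 [462.41480218 244.97331209 311.42173542] [[-0.953, 0.302, -0.0], [0.302, 0.953, -0.0], [-0.0, -0.0, -1.0]] [-0.17276376  0.42811    -0.5711868 ]
```

View pics/w1.png

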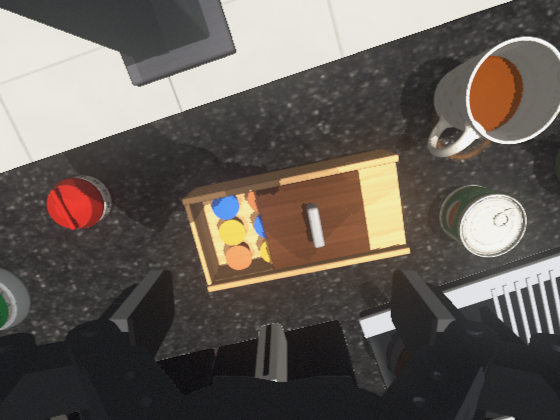

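The wrist view shows the whole box: capsules at the left (world −y), the handle bar at about (316,226), and rail corners at about (397,155), (409,252), (210,290) and (184,202).

```bash
python3 - <<'E'
from h import *
c=[np.load("w1.npz")[f"arr_{i}"] for i in range(4)]
P=[plane(c,uv,64)[:2] for uv in [(397,155),(409,252),(210,290),(184,202)]]
print(np.round(P,1)); print([np.linalg.norm(P[i]-P[(i+1)%4]).round(1) for i in range(4)])
y=(P[0]+P[1]-P[2]-P[3]); print("box +y yaw dir deg",np.degrees(np.arctan2(y[1],y[0])),"centre",np.mean(P,0))
im=cv2.imread("pics/w1.png"); h=cv2.cvtColor(im,cv2.COLOR_BGR2HSV)
m=((h[...,1]<60)&(h[...,2]>110)).astype(np.uint8); m[:190]=0;m[260:]=0;m[:,:290]=0;m[:,340:]=0
k=max(cv2.findContours(m,0,2)[0],key=cv2.contourArea); r=cv2.minAreaRect(k); print(r)
b=cv2.boxPoints(r); B=np.array([plane(c,q,81)[:2] for q in b]); print(B.round(1),"bar",B.mean(0).round(1),plane(c,r[0],75)[:2])
s=y/np.linalg.norm(y); print("along y from centre",(B.mean(0)-np.mean(P,0))@s, "lateral",np.cross(s,B.mean(0)-np.mean(P,0)))
E
```

```text
[[476.3 369.5]
 [588.  358.1]
 [563.8 125.2]
 [455.6 135.6]]
[np.float64(112.2), np.float64(234.1), np.float64(108.7), np.float64(234.8)]
box +y yaw dir deg 84.50974759010164 centre [520.93550938 247.08945142]
((315.7115478515625, 227.05770874023438), (40.007686614990234, 11.178618431091309), 78.69007110595703)
[[498.8 261.4]
 [500.  273.1]
 [544.7 269. ]
 [543.6 256.9]] bar [521.8 265.1] [523.41621235 265.13534732]
along y from centre 18.023760815122685 lateral 0.9068203067707039<stdin>:10: DeprecationWarning: Arrays of 2-dimensional vectors are deprecated. Use arrays of 3-dimensional vectors instead. (deprecated in NumPy 2.0)
```

play_rows(moves=[[[20,7,-20],4],[[20,7,-40],4],[[19,6,-40],4.2],[[0,0,-40],0],[[0,0,-40],0],[[0,0,-30],0],[[0,0,0],0]], hand=50)

```text
time: 2.2
eef_pos: [516.5, 268.4, 96.1]
tcp_rot: [[-0.996, 0.086, -0.009], [0.086, 0.996, -0.004], [0.008, -0.005, -1.0]]
wrist_force: [-1.6, -0.0, -0.1]
finger_gap: 49.6
gripper_force: 0.0
```

```bash
python3 - <<'E'
from h import *
c=cam("wrist"); o=arm.get_obs(); print(o['time'],o['eef_pos'],o['finger_gap'])
im=vision.camera("wrist"); cv2.imwrite("pics/w2.png",im)
for p in [(521.5,265,81),(498.8,267.5,81),(544,263,81)]: print(proj(c,p).round(0))
E
```

```text
2.2 [516.45381292 268.40520885  96.14008119] 49.64242505081147
[274. 275.]
[275. 228.]
[274. 318.]
```

View pics/w2.png

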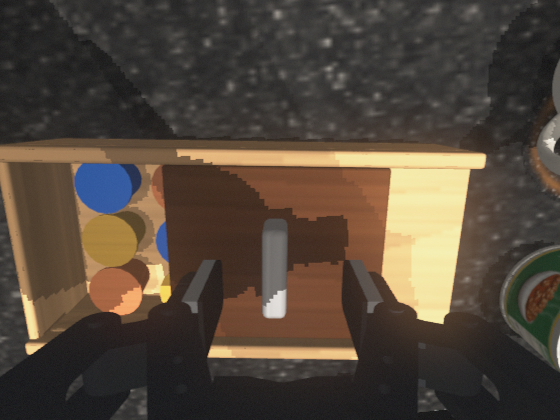

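The bar, at about (274,268), sits between the pads and is well aligned. I'll go down and grip it.

play_rows(moves=[[[2,-1,-16],0],[[2,-1,-16],0],[[0,0,0],0]])

```text
time: 2.55
eef_pos: [524.5, 266.3, 69.7]
tcp_rot: [[-0.996, 0.088, -0.0], [0.088, 0.996, 0.0], [0.0, 0.0, -1.0]]
wrist_force: [0.2, -0.2, 0.0]
finger_gap: 50.0
gripper_force: 0.0
```

play_rows(moves=[[[0,0,0],0],[[0,0,0],0],[[0,0,0],0],[[0,0,0],0],[[0,0,0],0]], hand=8)

```text
time: 3.05
eef_pos: [525.6, 265.9, 71.2]
tcp_rot: [[-0.996, 0.09, 0.002], [0.09, 0.996, 0.002], [-0.002, 0.002, -1.0]]
wrist_force: [-1.2, -0.5, 5.2]
finger_gap: 10.1
gripper_force: 59.1
```

play_rows(moves=[[[-1,-10,0],0],[[-1.5,-15,0],0],[[-1.5,-15,0],0],[[-1.5,-15,0],0],[[-0.8,-8,0],0],[[-0.5,-5,0],0],[[-0.3,-3,0],0],[[0,0,0],0]])

```text
time: 3.85
eef_pos: [518.3, 193.8, 71.1]
tcp_rot: [[-0.996, 0.091, 0.002], [0.091, 0.996, 0.001], [-0.002, 0.002, -1.0]]
wrist_force: [-2.7, -0.7, 11.2]
finger_gap: 10.3
gripper_force: 60.2
```

play_rows(moves=[[[-0.3,-3,0],0],[[-0.2,-2,0],0],[[0,0,0],0],[[0,0,0],0]])

```text
time: 4.25
eef_pos: [517.9, 189.5, 71.1]
tcp_rot: [[-0.996, 0.09, 0.002], [0.09, 0.996, 0.002], [-0.002, 0.002, -1.0]]
wrist_force: [-2.9, 0.7, 9.2]
finger_gap: 10.2
gripper_force: 60.1
```

play_rows(moves=[[[-0.2,-2,0],0],[[-0.2,-2,0],0],[[0,0,0],0],[[0,0,0],0]])

```text
time: 4.65
eef_pos: [517.8, 189.3, 71.2]
tcp_rot: [[-0.996, 0.087, 0.004], [0.087, 0.996, 0.006], [-0.003, 0.006, -1.0]]
wrist_force: [1.3, 10.3, 1.6]
finger_gap: 10.0
gripper_force: 59.4
```

That's the stop (10 N). I'll release the bar, lift, and move towards the bottle.

play_rows(moves=[[[0,2,0],0],[[0,0,0],0],[[0,0,0],0],[[0,0,0],0],[[0,0,30],0],[[0,0,40],0],[[0,0,40],0],[[0,0,40],0]], hand=50)

```text
time: 5.45
eef_pos: [516.5, 186.5, 220.7]
tcp_rot: [[-0.996, 0.09, -0.001], [0.09, 0.996, -0.001], [0.0, -0.001, -1.0]]
wrist_force: [1.6, 1.0, 0.3]
finger_gap: 50.2
gripper_force: 0.0
```

play_rows(moves=[[[0,0,40],0],[[0,0,40],0],[[0,-40,10],0],[[0,-40,0],0],[[0,-40,0],0],[[0,-10,0],0],[[0,0,0],0]], hand=85)

```text
time: 6.15
eef_pos: [516.8, 54.5, 309.5]
tcp_rot: [[-0.996, 0.095, 0.0], [0.095, 0.996, -0.0], [-0.0, -0.0, -1.0]]
wrist_force: [0.0, 0.5, 0.5]
finger_gap: 85.3
gripper_force: 0.0
```

```bash
python3 - <<'E'
from h import *
o=arm.get_obs(); print(o['time'],o['eef_pos'])
np.savez("w3.npz",*[np.array(a) for a in cam("wrist")]); cv2.imwrite("pics/w3.png",vision.camera("wrist"))
E
```

```text
6.15 [516.75700506  54.4902607  309.52665224]
```

View pics/w3.png

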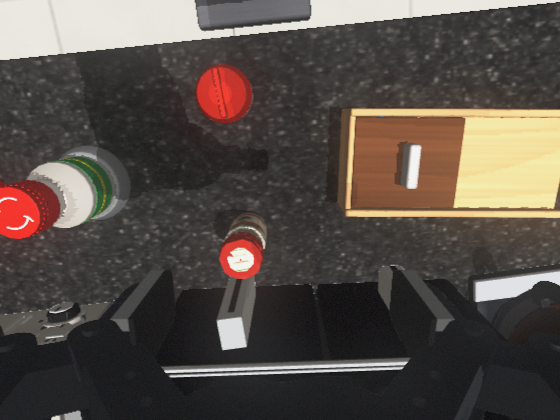

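The wrist view shows the cover shut and the cap on the bottle at (15,212), at the left edge. I'll move closer above the cap.

```bash
python3 - <<'E'
from h import *
c=[np.load("w3.npz")[f"arr_{i}"] for i in range(4)]
print(plane(c,(15,212),144)); print(arm.get_obs()['q'])
E
```

```text
[ 510.51698153 -177.44987968  144.        ]
[-30.45756112   7.24393758  23.30529767  87.80083396  -2.89129299
  85.55318002  77.66467179]
```

play_rows(moves=[[[-8,-40,0],0],[[-8,-40,0],0],[[-8,-40,0],0],[[-8,-40,0],0],[[-8,-40,0],0],[[0,-20,0],0],[[0,0,0],0],[[0,0,0],0]])

```text
time: 7.0
eef_pos: [477.5, -161.0, 308.9]
tcp_rot: [[-0.996, 0.088, -0.001], [0.088, 0.996, 0.0], [0.001, 0.0, -1.0]]
wrist_force: [0.8, 0.8, -0.2]
finger_gap: 84.9
gripper_force: 0.0
```

```bash
python3 - <<'E'
from h import *
o=arm.get_obs(); print(o['time'],o['eef_pos'],o['q'])
c=cam("wrist"); im=vision.camera("wrist"); cv2.imwrite("pics/w4.png",im)
for s,ce in red(im): print(s,ce,plane(c,ce,144)[:2].round(1))
ct=cam("top"); it=vision.camera("top"); cs=cam("scene"); isc=vision.camera("scene")
for n,c2,i2 in (("top",ct,it),("scene",cs,isc)):
    for s,ce in red(i2): print(n,s,ce,plane(c2,ce,132)[:2].round(1))
E
```

```text
7.0 [ 477.47137177 -160.97228197  308.91873599] [-16.17016872   5.21537858  34.05916541  90.40019552  -2.93996024
  85.32730302 102.98760844]
[392, 84, 58, 57, 2279] [420.5, 113.5] [420.8 -42.1]
[123, 189, 63, 58, 2512] [154.2, 217.0] [ 487.8 -272.7]
[234, 205, 54, 54, 1958] [260.7, 231.9] [ 509.7 -181.5]
[430, 255, 43, 42, 714] [451.5, 275.2] [566.7 -12.1]
top [261, 243, 6, 10, 47] [263.6, 247.7] [375.8  20.5]
scene [306, 173, 14, 14, 158] [312.6, 179.8] [ 507.8 -176.8]
scene [322, 182, 18, 18, 236] [331.0, 190.9] [ 416.7 -141.7]
scene [255, 200, 13, 12, 91] [260.9, 206.4] [547.6  58. ]
scene [296, 227, 20, 17, 230] [305.4, 236.0] [344.8 123.2]
```

View pics/w4.png

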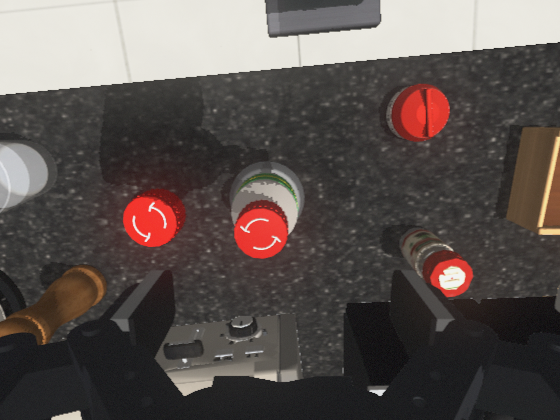

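The cap with arrows sits on the bottle at (261,231), which gives (510,−180) mm and agrees with the scene view. The larger loose cap is at (152,218). I'll pre-rotate −60° because q7 has to gain about 80° for the twist, then centre over the cap.

play_rows(moves=[[[11,-6,-10],-7.5],[[11,-6,-20],-7.5],[[11,-7,-20],-7.5],[[0,0,-20],-7.5],[[0,0,-20],-7.5],[[0,0,-10],-7.5],[[0,0,-10],-7.5],[[0,0,-10],-7.5]], hand=80)

```text
time: 7.95
eef_pos: [510.3, -180.1, 188.6]
tcp_rot: [[-0.418, 0.909, -0.0], [0.909, 0.418, 0.001], [0.001, -0.0, -1.0]]
wrist_force: [0.1, 0.6, 1.0]
finger_gap: 79.8
gripper_force: 0.0
```

play_rows(moves=[[[0,0,0],0],[[0,0,0],0]])

```text
time: 8.15
eef_pos: [510.1, -180.7, 189.3]
tcp_rot: [[-0.425, 0.905, -0.001], [0.905, 0.425, 0.0], [0.0, -0.0, -1.0]]
wrist_force: [1.3, -0.3, -0.5]
finger_gap: 80.0
gripper_force: 0.0
```

```bash
python3 - <<'E'
from h import *
o=arm.get_obs(); print(o['time'],o['eef_pos'],o['q'])
c=cam("wrist"); im=vision.camera("wrist"); cv2.imwrite("pics/w5.png",im)
for s,ce in red(im): print(s,ce,plane(c,ce,144)[:2].round(1))
E
```

```text
8.15 [ 510.13510452 -180.70240904  189.33685824] [-18.14825423  15.35197822  41.32296738  96.94544436 -10.60733562
  71.7322579   50.68923874]
[516, 0, 44, 31, 817] [538.1, 15.2] [569.9 -29.2]
[511, 16, 10, 11, 30] [515.9, 21.5] [562.1 -35.7]
[240, 203, 87, 82, 4989] [282.9, 243.2] [ 510.8 -180.2]
[192, 287, 72, 80, 3938] [229.3, 328.2] [ 504.9 -240.8]
```

View pics/w5.png

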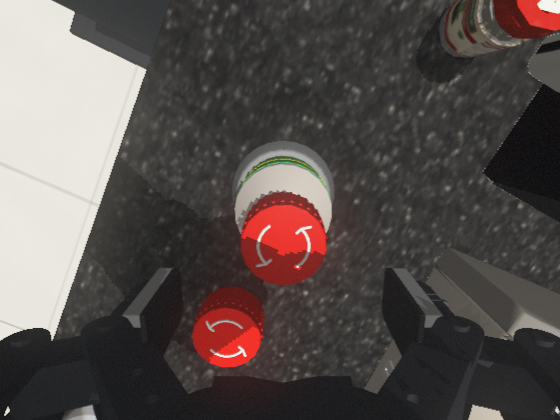

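The cap top is at about (284,245), giving (511,−180), right under the TCP. The pads are clear on both sides, so I'll go down and grip.

play_rows(moves=[[[0,0,-20],0],[[0,0,-25],0],[[0,0,-20],0],[[0.5,0.5,-12],0],[[0,0,0],0],[[0,0,0],0]])

```text
time: 8.8
eef_pos: [510.8, -181.5, 113.1]
tcp_rot: [[-0.421, 0.907, 0.001], [0.907, 0.421, -0.0], [-0.001, 0.001, -1.0]]
wrist_force: [0.2, 0.6, 0.3]
finger_gap: 79.9
gripper_force: 0.0
```

play_rows(moves=[[[0,0,0],0],[[0,0,0],0],[[0,0,0],0],[[0,0,0],0],[[0,0,0],0]], hand=40)

```text
time: 9.3
eef_pos: [510.8, -181.5, 112.8]
tcp_rot: [[-0.42, 0.907, 0.001], [0.907, 0.42, -0.0], [-0.001, 0.001, -1.0]]
wrist_force: [1.3, -1.9, 3.0]
finger_gap: 46.5
gripper_force: 60.8
```

Gripped. Now I'll press down.

play_rows(moves=[[[0,0,-2],0],[[0,0,-2],0],[[0,0,-2],0],[[0,0,-1],0],[[0,0,0],0],[[0,0,0],0]])

```text
time: 9.9
eef_pos: [510.8, -181.5, 105.8]
tcp_rot: [[-0.42, 0.907, 0.001], [0.907, 0.42, -0.0], [-0.001, 0.001, -1.0]]
wrist_force: [-0.1, 0.4, 8.1]
finger_gap: 46.3
gripper_force: 61.3
```

play_rows(moves=[[[0,0,-1],0],[[0,0,0],5],[[0,0,0],7],[[0,0,0],7],[[0,0,0],7],[[0,0,0],0]])

```text
time: 10.5
eef_pos: [511.3, -182.0, 105.6]
tcp_rot: [[-0.778, 0.628, 0.003], [0.628, 0.778, -0.001], [-0.002, 0.001, -1.0]]
wrist_force: [-0.7, 0.2, 12.0]
finger_gap: 46.2
gripper_force: 61.7
```

play_rows(moves=[[[0,0,0],8],[[0,0,0],8],[[0,0,0],8],[[0,0,0],8],[[0,0,0],8],[[0,0,0],8],[[0,0,0],4],[[0,0,0],0]])

```text
time: 11.3
eef_pos: [511.2, -182.3, 105.6]
tcp_rot: [[-0.974, -0.224, 0.003], [-0.224, 0.974, -0.001], [-0.002, -0.001, -1.0]]
wrist_force: [-0.5, -1.4, 12.5]
finger_gap: 46.6
gripper_force: 61.7
```

```bash
python3 - <<'E'
from h import *
o=arm.get_obs(); print(o['time'],o['wrist_torque'],o['wrist_force'],o['q'],vision.camera_params("wrist")['mtx'][0,0])
im=vision.camera("wrist"); cv2.imwrite("pics/w6.png",im)
E
```

```text
11.3 [-0.16724716  0.21659735  0.05252148] [-0.45206452 -1.41950996 12.53012405] [ -4.70818876  18.32711358  25.30854009 102.2722508   -8.8244792
  61.18861326 126.69348682] 364.5658030197216
```

View pics/w6.png

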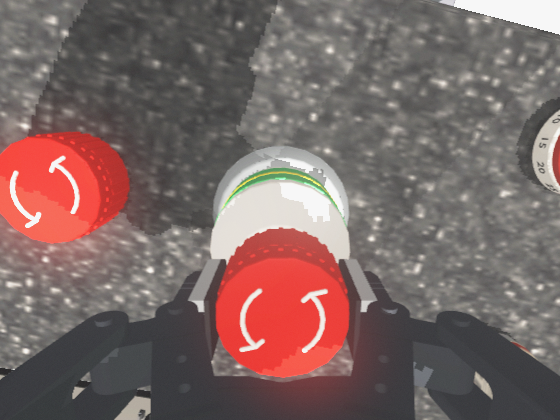

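The wrist view shows the arrows in the same place relative to the gripper as before, with the cap at (282,318), so it turned 78° without slipping. I'll let it up and lift.

play_rows(moves=[[[0,0,3],0],[[0,0,4],0],[[0,0,5],0],[[0,0,5],0],[[0,0,0],0]])

```text
time: 11.85
eef_pos: [509.9, -181.5, 121.4]
tcp_rot: [[-0.975, -0.222, -0.001], [-0.222, 0.975, -0.0], [0.001, 0.0, -1.0]]
wrist_force: [-0.2, -2.0, -0.3]
finger_gap: 46.1
gripper_force: 61.8
```

play_rows(moves=[[[0,0,8],0],[[0,0,12],0],[[0,0,15],0],[[0,0,15],0],[[0,0,8],0],[[0,0,4],0],[[0,0,0],0],[[0,0,0],0]])

```text
time: 12.65
eef_pos: [510.0, -181.1, 182.7]
tcp_rot: [[-0.975, -0.223, -0.001], [-0.223, 0.975, 0.0], [0.001, 0.0, -1.0]]
wrist_force: [0.4, 0.2, -0.6]
finger_gap: 46.2
gripper_force: 62.1
```

play_rows(moves=[[[0,0,0],0],[[0,0,0],0],[[0,0,0],0],[[0,0,0],0],[[0,0,0],0]])

```text
time: 13.15
eef_pos: [510.3, -181.4, 183.2]
tcp_rot: [[-0.975, -0.222, -0.0], [-0.222, 0.975, -0.0], [0.0, -0.0, -1.0]]
wrist_force: [0.2, -0.1, -0.7]
finger_gap: 46.6
gripper_force: 62.1
```

```bash
python3 - <<'E'
from h import *
im=vision.camera("wrist"); s=vision.camera("scene")[130:250,230:390]
cv2.imwrite("pics/end.png",np.hstack([cv2.resize(im,(400,300)),cv2.resize(s,(400,300))]))
E
```

```text
(no output)
```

View pics/end.png

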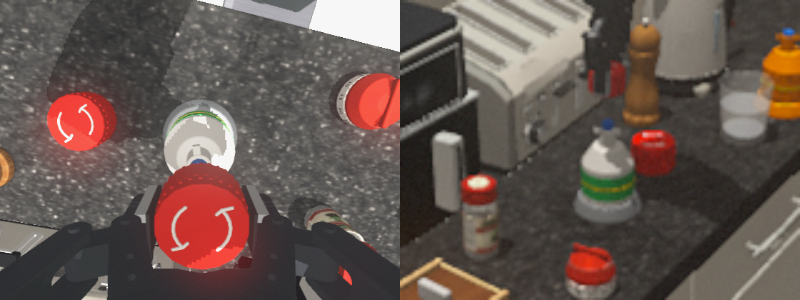

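The cap is held level above the open neck (blue seal visible in both halves, right half at (607,127)), the cover is shut, and the bystanders look undisturbed.

```bash
python3 -c "
from bench import hand_in
print(hand_in())"
```

```text
the job is handed in; nothing more can be done
None
```

The job is handed in (no verdict came back): the cover is shut against its stop, and the cap is unscrewed and held level about 6 cm above the neck, with no bystander visibly shifted.

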